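# Free the child-safety hook and open the carver's tool cupboard

### The job

Open the small wooden tool cupboard on the carving bench. Its door hangs ajar on a child-safety hook: reach down through the gap behind the door, press the sprung hook gently down until its barb is clear of the catch (it breaks if it or the cupboard is pushed with more than 16 N), and draw the door out past the catch while the hook is held down. Then swing the door smoothly wide open, to 60 degrees or more, and leave it standing open with the hook sprung back up and the other things on the bench undisturbed.

Things in the scene. Friction and masses are not known exactly. Their poses are not given: they have to be found in the camera images.
- cupboard: Pale wooden bench-top cupboard, 200 deep x 260 wide x 200 high mm, fixed. Origin at bench level under the middle of the carcass's front face; x runs into the cupboard (away from the robot), y to the left as seen from the robot, z up. The carcass fills x 0 to 200, y -130 to 130; flat top at z 200. Pushing hook, door or cupboard with more than 16 N breaks it.
- door (a joint): Angle of the upright door, rad: 0 shut, growing to 1.6 as it opens towards the robot. Starts ajar at 0.19 to 0.21, held by the hook's barb (free play up to 0.025 more before the barb bears on its catch; past the catch by 0.26 if the hook is down). About 0.15 N m of hinge friction: it stays where it is left. While it is ajar, the gap to the carcass front is about 33 mm at the hook's pad.
- hinge_top (a point): Point on the upright hinge axis (left side, x 0, y 115 mm of the cupboard) at the height of the door's top edge, 200 mm over the bench. The door is a panel 230 wide, 16 thick, from 35 to 200 mm over the bench; its inner face passes through this axis. The frame turns with the door: -y runs along the door to its free edge, x points out of its inner face towards the inside, z up.
- door_edge (a point): Top corner of the door's inner face at its free edge, 230 mm from the hinge axis.
- hook_pad (a point): Centre of the top of the hook's thumb pad, a white plastic block 26 (square to the door) x 32 (along it) mm seen in the gap from above; axes as hinge_top. Carried by the door: 165 mm along it from the hinge, 17 mm in from its inner face, 16 mm below its top edge when up. An arm runs from it into the cupboard, through the window of a catch, and ends in an upturned barb.
- hook (a joint): How far the hook is pressed straight down, m: 0 up, 0.028 at most. Its spring takes 2 N to start and 0.15 N more per mm. The barb clears the catch somewhere between 5 and 21 mm down (set differently each time, out of sight). 3 mm below that the arm meets a firm rubber stop (8 N more per mm); anywhere in those 3 mm the barb is clear. It springs up when let go.
- gouge_front: Bystander: carving gouge, pale handle 110 x 22 mm, 195 mm long overall, lying on the bench in front of the cupboard; the door swings over it. Origin under the middle of the handle.
- gouge_side: Bystander: carving gouge like the other but 210 mm long, lying to the right. Origin under the middle of the handle.
- mallet: Bystander: round dark carver's mallet standing on its head's wide end, handle up; head 90 mm across, 110 high, 240 mm high in all. Origin at the head's top, on the axis.
- glue_jar: Bystander: jar 70 mm across, 100 mm high, beside the cupboard on the left. Origin under its centre.
- brush_cup: Bystander: white cup 70 mm across, 90 mm high, beside the cupboard on the right. Origin under its centre.
- carved_bowl: Bystander: dark wooden bowl 90 mm across, 40 mm high, on top of the cupboard towards its back. Origin under its centre.
- whetstone: Bystander: grey sharpening stone 160 x 55 x 25 mm, lying at the right. Origin under its centre.

How it is judged:
On the way, in this order (a step that is already met when the one before it is completed fails the run):
1. the hook is pressed down at least 4 mm while the door is still caught (value of joint hook above 0.004 m and value of joint door below 0.24 rad), for 0.1 s.
2. the door is drawn out past its catch (value of joint door above 0.3 rad), for 0.1 s.
At the end, for the whole second after the job is handed in: The door stands still, open to more than 1.02 rad (58 degrees), and the hook has sprung back up to within 3 mm of its top position (value of joint door above 1.02 rad and velocity of joint door between -0.05 and 0.05 rad/s and value of joint hook below 0.003 m); the robot touches nothing.
It fails at once if the robot pushes on the cupboard, its door or its hook with more than 16 N (contact force between any of the arm, the fingers and cupboard above 16 N).
It fails at once if the door is flung (faster than 3 rad/s) (velocity of joint door above 3 rad/s).
It fails at once if another thing on the bench is moved by more than 30 mm (distance of any of gouge_front, gouge_side, mallet, glue_jar, brush_cup, carved_bowl, whetstone from where it was at the start of the episode above 0.03 m).
It also fails if it takes over 42 s, if anything falls off the work surface, if the arm or the gripper's body presses on something with over 40 N, if the wrist force passes 120 N, or if a joint passes its speed limit or range.

### The arm

A 7-joint arm with a two-finger parallel gripper is mounted at the origin on the work surface. World frame = base frame: x ahead of the robot, y to its left, z up, the work surface at z = 0. Lengths are in m, angles in rad, forces in N, time in s.
With the tool pointing down it reaches from about 0.4 to 0.85 m from the base axis. Payload 10.4 kg.
Tool frame: the origin (TCP) lies between the finger pads; the fingertips stand 22 mm ahead of it and the grasp point (between the pads) lies 3 mm ahead of it; z points along the fingers, y is the line along which they close (so a half turn about z gives the same grasp; the last joint's range is limited). The gripper opens to 85 mm and grips with 20 to 120 N. Pads are 22 mm wide; open, the fingers measure 114 mm over their backs; the gripper's body (76 mm by 85 mm) begins 54 mm behind the grasp point. The pads swing forward as they close: fully open they stand 13 mm farther back than shut.
Start: joints at [-1.318, 0.332, -0.065, 1.46, 0.022, 1.35, -0.088], TCP at [0.17, 0.601, 0.253] pointing down, gripper open.
Joint ranges: [-2.6, 2.6], [-0.5, 2.12], [-1.47, 1.34], [0.16, 2.42], [-1.27, 4.41], [0.06, 2.06], [-2.6, 2.6]. Speed limits (rad/s): [2.22, 2.22, 2.79, 2.79, 3.14, 3.14, 3.14].

### API

Orientations are given as a unit quaternion [x, y, z, w].
In Python, from workcell import manip, camera, ticket, boxes_of, outline_of gives the robot as it stands.
- The arm moves only by the tool carry_out, never from a script. Its argument "deltas" is a list of rows, each a list of 5 numbers: the shift along the tool's x, y, z as a fraction of full scale, then the turn about the tool's z as a fraction of full scale, then the opening, from -1 (shut) to 1 (fully open), so that 0 is half open. In form: [[tx, ty, tz, spin, gripper], ...]. A call has 1 to 20 rows; each row is the pose to reach, as a shift and turn from the pose commanded when the call began, along the tool's axes at that moment; what a row does not reach only later rows make up. Full scale, the value 1, is 150 mm for a shift and 30 degrees for a turn. A row lasts 1/8 s, in which the tool goes at most 62.5 mm and 10.7 degrees, less where a joint would pass 70% of its speed; a pose out of reach is approached as far as the arm can. A call with a number of a shift or a turn outside -1 to 1 is refused whole. A call with a gripper value outside its range is refused whole. The fingers move at their own pace and stop on an object; "force" is the grip in N (left out, the last holds). Time passes only in rows, so rows that repeat a pose let the fingers close. It gives the time, the measured TCP pose, the force, the opening and the grip force at its end, in the units of the state.
- manip.get_obs(): the state, without advancing time (a new reading comes with each control period).
- camera(name): name is "side" or "top"; returns a dict with "img" (420x560x3 uint8, red, green, blue), "depth" (420x560 float32, m along the optical axis (not along the pixel's ray), 0 where there is no reading), "vertical_fov" (degrees; the focal length in pixels is half the picture's height over the tangent of half this angle, whatever the lens; pixels are square), "cx", "cy" (the principal point, pixels), "R" (3x3) and "t" (3): a world point X has camera coordinates R X + t. Camera axes: x right, y down, z forward; pixel columns grow to the right and rows downward; lengths in m; the calibration is good to about 2 mm. A picture is of the moment at which its call begins.
- ticket.hand_in(): hands the job in; it is judged then, once.
Trained networks look in a picture, given as the dict that the camera call returned (one of the last four; its "shot" number tells which), for a name from the list of things; names that differ only in an ending like _2 or _b are one class to them, and where a whole thing is asked for, a point or a joint stands for the part that bears it (a point fixed in the world has none). Each returns a list of dicts, best first, with "conf" (0 to 1); they miss things now and then, are a little off and sometimes report something else, mostly with a low value. They report only what shows in the picture. A call takes as long as a camera call.
- boxes_of(query, picture): "position" ([x, y, z] in m, in world coordinates, good to about 4 mm: the middle of the surface that is visible of it).
- outline_of(query, picture): "region" (420x560 bool, what is visible of it).
The state is a dict: "clock": time; "joint_pos": joint angles; "joint_velocities": joint speeds; "tau": joint torques, N m; "position": TCP position; "ee_rot": TCP orientation; "ft_force": force on the tool from outside, world axes, zero at the start; "torque": the same for the moment, N m; "grip_width": opening from 0.0 (shut) to 1.0 (fully open); "grasp_force": force on a finger pad.
Only numpy, scipy, OpenCV 4.12 (cv2) and the standard library are available. Lean on these libraries where they do the work, as an engineer would, in place of code of your own. Each camera call takes 0.05 s, during which the arm holds its last target. There are 200 camera calls.

## Working session

There is one attempt and no reset: what is moved stays moved. The work goes in short steps, Python scripts to look and compute and a tool call to move; the robot and the scene stay as the last step left them, time stands still between calls to the robot, and variables do not carry over. Pictures are saved under pics/ and viewed, at most 10 in all, crops included, and the job is handed in when it is done.

Besides the shell and the picture viewer there is one more tool, called by a JSON object that holds its "name" and its "arguments". carry_out: Moves the arm, as the interface text tells. Its arguments: {"type":"object","properties":{"deltas":{"type":"array","items":{"type":"array","items":{"type":"number"}}},"force":{"type":"number"}},"required":["deltas"]}

```bash
mkdir -p pics; cat > h.py <<'E'
import numpy as np, cv2
from workcell import manip, camera, ticket, boxes_of, outline_of
def cloud(p):
    d=p["depth"];h,w=d.shape;f=h/2/np.tan(np.radians(p["vertical_fov"])/2)
    v,u=np.mgrid[:h,:w];X=np.stack([(u-p["cx"])/f*d,(v-p["cy"])/f*d,d],-1)
    W=(X-p["t"])@p["R"];W[d==0]=np.nan
    return W
def proj(p,X):
    f=420/2/np.tan(np.radians(p["vertical_fov"])/2);c=p["R"]@np.array(X)+p["t"]
    return c[0]/c[2]*f+p["cx"],c[1]/c[2]*f+p["cy"]
E
python3 - <<'E'
from h import *
np.set_printoptions(precision=4,suppress=True)
o=manip.get_obs();print({k:np.round(v,4) for k,v in o.items()})
ims=[]
for n in("top","side"):
    p=camera(n);ims.append(p["img"]);np.savez(f"{n}0.npz",**{k:p[k] for k in("img","depth","vertical_fov","cx","cy","R","t")})
    for q in("cupboard","hinge_top","door_edge","hook_pad","gouge_front","gouge_side","mallet","glue_jar","brush_cup","carved_bowl","whetstone"):
        print(n,q,[(np.round(b["position"],4),round(b["conf"],2)) for b in boxes_of(q,p)[:2]])
cv2.imwrite("pics/a.png",ims[0][:,:,::-1]);cv2.imwrite("pics/b.png",ims[1][:,:,::-1])
E
```

```text
{'clock': np.float64(0.0), 'joint_pos': array([-1.3176,  0.3329, -0.0647,  1.4609,  0.0216,  1.3499, -0.0885]), 'joint_velocities': array([-0.0004,  0.0003,  0.0003, -0.0016, -0.0016, -0.0005, -0.0005]), 'tau': array([ -0.0006, -62.5453,   0.0485, -39.1596,   0.0161,   0.0099,
         0.0001]), 'position': array([0.1701, 0.601 , 0.2525]), 'ee_rot': array([ 0.1374,  0.9905, -0.0007, -0.0001]), 'ft_force': array([-0.0815, -0.4945, -0.7527]), 'torque': array([ 0.0245, -0.0326, -0.0063]), 'grasp_force': np.float64(0.0), 'grip_width': np.float64(1.0)}
top cupboard [(array([ 0.6766, -0.0617,  0.1961]), 0.72), (array([0.5889, 0.1344, 0.0995]), 0.52)]
top hinge_top [(array([ 0.5903, -0.0777,  0.1729]), 0.55)]
top door_edge [(array([ 0.5872, -0.0773,  0.1749]), 0.95)]
top hook_pad []
top gouge_front [(array([ 0.5912, -0.0827,  0.1696]), 0.63), (array([ 0.4975, -0.0727,  0.0191]), 0.51)]
top gouge_side []
top mallet [(array([0.5447, 0.4988, 0.1119]), 0.96), (array([ 0.5466, -0.4661,  0.0222]), 0.63)]
top glue_jar [(array([0.5892, 0.1346, 0.0994]), 0.78)]
top brush_cup [(array([ 0.7202, -0.261
[... 178 characters left out ...]
0.68)]
side cupboard [(array([ 0.659 , -0.0878,  0.2026]), 0.61)]
side hinge_top [(array([ 0.5867, -0.0841,  0.1415]), 0.72)]
side door_edge [(array([ 0.5878, -0.0817,  0.1483]), 0.59)]
side hook_pad [(array([ 0.627 , -0.1241,  0.1818]), 0.65)]
side gouge_front [(array([ 0.4841, -0.0694,  0.0213]), 0.74)]
side gouge_side [(array([0.5481, 0.495 , 0.0974]), 0.69), (array([ 0.5881, -0.0847,  0.1391]), 0.59)]
side mallet [(array([0.5461, 0.4953, 0.0946]), 0.76)]
side glue_jar [(array([0.5825, 0.1236, 0.077 ]), 0.63)]
side brush_cup [(array([ 0.7101, -0.2622,  0.0549]), 0.69)]
side carved_bowl [(array([ 0.7788, -0.0329,  0.2277]), 0.79)]
side whetstone [(array([ 0.3023, -0.4438,  0.0239]), 0.85)]
```

View pics/a.png

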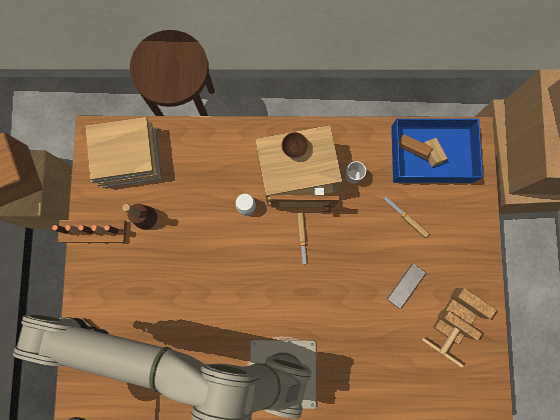

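View pics/b.png

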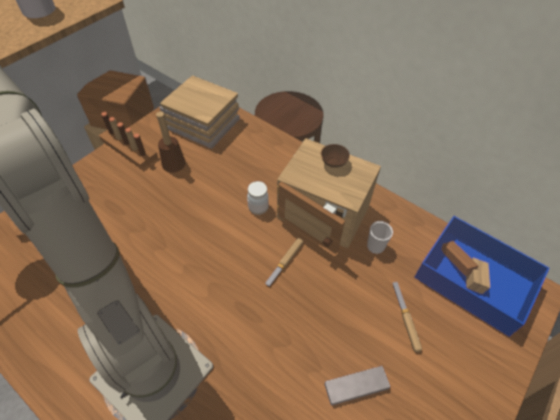

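The top view shows the carcass top at about (257–340, 127–195), turned about 9°. The white pad is at (319,191), with the door panel just below it and gouge_front at (302,238). The side view shows the pad in the gap at (334,210). Next I fit the geometry from depth.

```bash
python3 - <<'E'
from h import *
np.set_printoptions(precision=4,suppress=True)
P={}
for n in("top","side"):
    p=dict(np.load(f"{n}0.npz"));W=cloud(p);P[n]=(p,W)
    x,y,z=W[...,0],W[...,1],W[...,2]
    m=(abs(z-.2)<.008)&(x>.5)&(x<.95)&(abs(y+.05)<.25)
    m8=cv2.morphologyEx(m.astype(np.uint8),cv2.MORPH_OPEN,np.ones((7,7)))
    k,l,s,c=cv2.connectedComponentsWithStats(m8);i=1+np.argmax(s[1:,4])
    pts=W[l==i][:,:2].astype(np.float32)
    r=cv2.minAreaRect(pts);b=cv2.boxPoints(r);print(n,r,"z",np.median(z[l==i]));print(b)
    # door top: z in .185-.21 not in carcass
    f=m&(l!=i)&(x<.7)
    print("door px",f.sum());q=W[f];print(q[np.argsort(q[:,1])][::max(1,len(q)//25)])
    # white pad
    im=p["img"].astype(int);w=(im.min(-1)>175)&(z>.15)&(z<.2)&(x<.75)&(y<0)&(x>.5)
    print("pad",w.sum(),W[w].mean(0),W[w].min(0),W[w].max(0))
for n in P: np.save(n+"W.npy",P[n][1])
p=P["top"][0];cv2.imwrite("pics/c.png",np.hstack([cv2.resize(p["img"][170:230,240:360],None,fx=5,fy=5,interpolation=cv2.INTER_CUBIC)])[:,:,::-1])
E
```

```text
top ((0.7165526747703552, 0.019555285573005676), (0.18825805187225342, 0.11656999588012695), 10.55156135559082) z 0.20048215803378291
[[ 0.6133  0.0596]
 [ 0.6347 -0.055 ]
 [ 0.8198 -0.0205]
 [ 0.7984  0.0941]]
door px 1499
[[ 0.6595 -0.1944  0.1944]
 [ 0.6581 -0.1803  0.2005]
 [ 0.5903 -0.1695  0.1991]
 [ 0.6511 -0.1601  0.201 ]
 [ 0.6681 -0.1503  0.2013]
 [ 0.6524 -0.1406  0.1947]
 [ 0.5958 -0.1325  0.2053]
 [ 0.6638 -0.1232  0.2047]
 [ 0.6049 -0.1135  0.193 ]
 [ 0.5871 -0.1064  0.1971]
 [ 0.6915 -0.0968  0.2035]
 [ 0.5937 -0.0898  0.1979]
 [ 0.6883 -0.0801  0.2023]
 [ 0.6608 -0.0732  0.2026]
 [ 0.6659 -0.0635  0.1953]
 [ 0.6951 -0.0566  0.2027]
 [ 0.6812 -0.0499  0.2028]
 [ 0.665  -0.0399  0.1986]
 [ 0.631  -0.0299  0.1976]
 [ 0.597  -0.0199  0.1977]
 [ 0.5895 -0.0098  0.2012]
 [ 0.6496 -0.003   0.2062]
 [ 0.6142  0.0102  0.1958]
 [ 0.616   0.0235  0.204 ]
 [ 0.6137  0.0436  0.1979]
 [ 0.6453  0.064   0.1938]]
pad 61 [ 0.6203 -0.1212  0.1841] [ 0.6089 -0.1347  0.1793] [ 0.6309 -0.1071  0.1924]
side ((0.7138671875, -0.051060304045677185), (0.22202417254447937, 0.261244535446167), 1
[... 244 characters left out ...]
956 -0.162   0.1982]
 [ 0.5865 -0.1553  0.1926]
 [ 0.588  -0.1468  0.198 ]
 [ 0.5972 -0.1401  0.2015]
 [ 0.5856 -0.1346  0.1997]
 [ 0.6409 -0.1289  0.1944]
 [ 0.5939 -0.1221  0.1992]
 [ 0.5851 -0.1141  0.2017]
 [ 0.5869 -0.103   0.1952]
 [ 0.5932 -0.0945  0.2007]
 [ 0.5947 -0.0863  0.2019]
 [ 0.5968 -0.0781  0.1976]
 [ 0.5988 -0.0695  0.1981]
 [ 0.6017 -0.0604  0.1973]
 [ 0.5864 -0.0501  0.1949]
 [ 0.5964 -0.0422  0.2021]
 [ 0.5911 -0.0318  0.1992]
 [ 0.5887 -0.0227  0.1989]
 [ 0.5863 -0.0135  0.1988]
 [ 0.5886 -0.0046  0.1943]
 [ 0.5877  0.0022  0.1945]
 [ 0.6121  0.0096  0.1938]
 [ 0.6085  0.0565  0.1994]]
pad 46 [ 0.6236 -0.1194  0.1827] [ 0.6143 -0.1331  0.178 ] [ 0.6311 -0.1044  0.1859]
```

View pics/c.png

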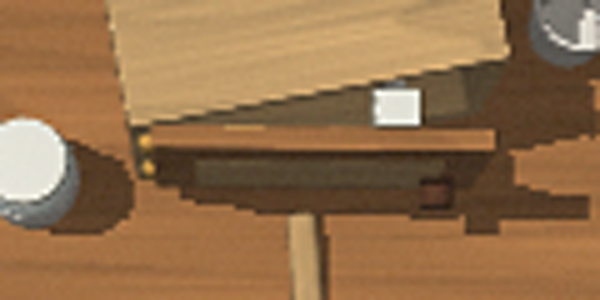

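The crop shows the carcass front corners at about px (266,195) and (341.6,181). The door's top inner edge runs from (270,195.6) to (339,196), and the pad is at (319.5,191). I back-project these onto their known heights.

```bash
python3 - <<'E'
from h import *
np.set_printoptions(precision=4,suppress=True)
p=dict(np.load("top0.npz"))
f=210/np.tan(np.radians(p["vertical_fov"])/2);C=-p["R"].T@p["t"]
def bp(u,v,z):
    d=p["R"].T@np.array([(u-p["cx"])/f,(v-p["cy"])/f,1]);return C+d*(z-C[2])/d[2]
for n,u,v,z in[("FL",265.9,194.9,.2),("FR",341.5,181,.2),("din L",270,195.5,.2),("din R",338.9,195.9,.2),("dout R",338.9,199.9,.2),("padUL",314.7,188,.184),("padLR",324,194.8,.184),("gougetop",302,213,.02)]: print(n,bp(u-.5,v-.5,z))
S=dict(np.load("side0.npz"));W=np.load("sideW.npy");T=np.load("topW.npy")
# carcass top fit from both clouds: score model edges
from scipy.optimize import minimize
for n,q in(("side",W),("top",T)):
    a=q.reshape(-1,3);a=a[(abs(a[:,2]-.2)<.012)&(a[:,0]>.5)&(a[:,0]<.95)&(abs(a[:,1]+.05)<.25)]
    def cost(v):
        c,s=np.cos(v[2]),np.sin(v[2]);d=a[:,:2]-v[:2];X=c*d[:,0]+s*d[:,1];Y=-s*d[:,0]+c*d[:,1]
        ins=np.clip(np.minimum.reduce([X,.2-X,Y+.13,.13-Y])/.004,-1,1)
        c2,s2=np.cos(v[2]-v[3]),np.sin(v[2]-v[3]);h=v[:2]+.115*np.array([-s,c]);e=a[:,:2]-h
        X2=c2*e[:,0]+s2*e[:,1];Y2=-s2*e[:,0]+c2*e[:,1]
        ind=np.clip(np.minimum.reduce([-X2,.016+X2,Y2+.23,-Y2])/.004,-1,1)
        return -np.maximum(ins,ind).sum()
    r=min((minimize(cost,[.62+dx,-.074+dy,.19+da,.2],method="Nelder-Mead",options=dict(xatol=1e-5,initial_simplex=None)) for dx in(-.005,.005) for dy in(-.006,.006) for da in(-.02,.02)),key=lambda r:r.fun)
    v=r.x;print(n,v,r.fun/len(a));c,s=np.cos(v[2]),np.sin(v[2]);h=v[:2]+.115*np.array([-s,c]);t=v[2]-v[3]
    R=np.array([[np.cos(t),-np.sin(t)],[np.sin(t),np.cos(t)]]);print("hinge",h,"edge",h+R@[0,-.23],"pad",h+R@[.017,-.165])
E
```

```text
FL [0.6051 0.0588 0.2   ]
FR [ 0.6531 -0.1937  0.2   ]
din L [0.6031 0.0451 0.2   ]
din R [ 0.6024 -0.1842  0.2   ]
dout R [ 0.5888 -0.184   0.2   ]
padUL [ 0.6323 -0.105   0.184 ]
padLR [ 0.6091 -0.136   0.184 ]
gougetop [ 0.5724 -0.0685  0.02  ]
side [ 0.6221 -0.0701  0.1904  0.1942] -0.9257229796414308
hinge [0.6004 0.0429] edge [ 0.5995 -0.1871] pad [ 0.6167 -0.1222]
top [ 0.6255 -0.0689  0.1876  0.1964] -0.9303531401090304
hinge [0.604  0.0441] edge [ 0.602  -0.1859] pad [ 0.6196 -0.1211]
```

{"name": "carry_out", "arguments": {"deltas": [[-0.25,-0.23,-0.13,0,-1],[-0.5,-0.46,-0.26,0,-1],[-0.75,-0.68,-0.39,0,-1],[-1,-0.91,-0.5,0,-1]], "force": 40}}

```text
clock: 1.7
position: [0.2782, 0.4278, 0.3293]
ee_rot: [0.138, 0.991, 0.0, 0.0]
ft_force: [-1.0, 0.7, 0.3]
grip_width: 0.142
grasp_force: 0.0
```

{"name": "carry_out", "arguments": {"deltas": [[-0.25,-0.23,0,0,-1],[-0.5,-0.46,0,0,-1],[-0.75,-0.68,0,0,-1],[-1,-0.91,0,0,-1]]}}

```text
clock: 2.2
position: [0.3852, 0.2555, 0.3286]
ee_rot: [0.137, 0.991, 0.0, 0.0]
ft_force: [0.5, -0.0, 1.0]
grip_width: 0.001
grasp_force: 0.0
```

{"name": "carry_out", "arguments": {"deltas": [[-0.25,-0.23,0,0,-1],[-0.5,-0.46,0,0,-1],[-0.75,-0.68,0,0,-1],[-1,-0.91,0,0,-1]]}}

```text
clock: 2.7
position: [0.4923, 0.0834, 0.3286]
ee_rot: [0.137, 0.991, 0.0, 0.0]
ft_force: [0.9, 0.4, 0.5]
grip_width: -0.0
grasp_force: 0.0
```

{"name": "carry_out", "arguments": {"deltas": [[-0.25,-0.23,0,-0.2,-1],[-0.5,-0.46,0,-0.3,-1],[-0.75,-0.68,0,-0.4,-1],[-1,-0.91,0,-0.53,-1],[-1,-0.91,0,-0.53,-1]]}}

```text
clock: 3.32
position: [0.5993, -0.0916, 0.3276]
ee_rot: [0.002, 1.0, -0.001, -0.0]
ft_force: [0.5, 0.1, -0.1]
grip_width: -0.0
grasp_force: 0.0
```

{"name": "carry_out", "arguments": {"deltas": [[-0.06,-0.1,0.1,0,-1],[-0.11,-0.2,0.3,0,-1],[-0.11,-0.2,0.5,0,-1],[-0.11,-0.2,0.65,0,-1],[-0.11,-0.2,0.65,0,-1]]}}

```text
clock: 3.95
position: [0.6145, -0.1164, 0.2286]
ee_rot: [-0.001, 1.0, 0.0, -0.002]
ft_force: [0.6, 0.1, 0.6]
grip_width: 0.001
grasp_force: 0.0
```

```bash
python3 - <<'E'
from h import *
np.set_printoptions(precision=4,suppress=True)
o=manip.get_obs();print(o["position"],o["ft_force"])
p=camera("top");q=camera("side")
a=cv2.resize(p["img"][150:230,260:360],(800,600)[:2] and (400,320),interpolation=cv2.INTER_CUBIC)
print([proj(q,X) for X in ([.616,-.121,.207],[.6,-.186,.2])])
b=cv2.resize(q["img"][150:250,280:380],(400,400),interpolation=cv2.INTER_CUBIC)
im=np.zeros((400,800,3),np.uint8);im[:320,:400]=a;im[:,400:]=b
cv2.imwrite("pics/d.png",im[:,:,::-1])
E
```

```text
[ 0.6145 -0.1164  0.2286] [0.5559 0.076  0.578 ]
[(np.float64(329.3615371425414), np.float64(204.33755804839126)), (np.float64(345.1075775121972), np.float64(221.01589597960054))]
```

View pics/d.png

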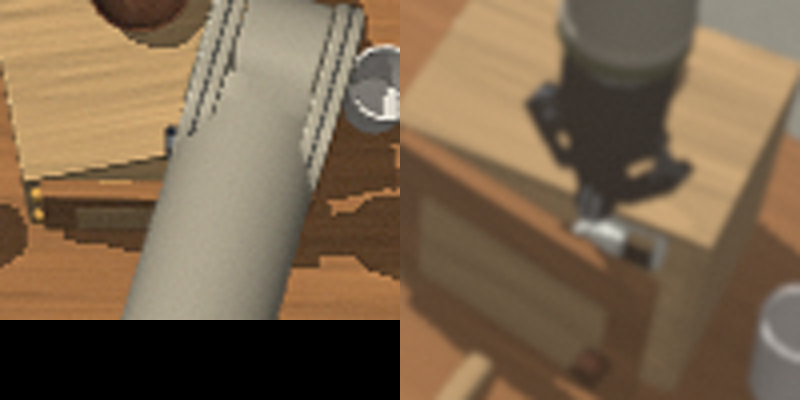

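The side crop shows the closed fingertips above the gap, with the white pad below and to the right at crop (640,245). That agrees with the geometry, so I descend slowly.

{"name": "carry_out", "arguments": {"deltas": [[0,-0.01,0.02,0,-1],[0,-0.02,0.04,0,-1],[0,-0.02,0.06,0,-1],[0,-0.02,0.08,0,-1],[0,-0.02,0.1,0,-1],[0,-0.02,0.12,0,-1],[0,-0.02,0.12,0,-1]]}}

```text
clock: 4.92
position: [0.6153, -0.1202, 0.2125]
ee_rot: [-0.001, 1.0, 0.0, -0.0]
ft_force: [0.2, 0.2, -0.8]
grip_width: 0.002
grasp_force: 0.0
```

{"name": "carry_out", "arguments": {"deltas": [[0,0,0.013,0,-1],[0,0,0.027,0,-1],[0,0,0.04,0,-1],[0,0,0.04,0,-1]]}}

```text
clock: 5.42
position: [0.6153, -0.1203, 0.2066]
ee_rot: [-0.001, 1.0, 0.0, -0.0]
ft_force: [-0.7, -0.7, -0.0]
grip_width: 0.0
grasp_force: 0.0
```

{"name": "carry_out", "arguments": {"deltas": [[0,0,0.013,0,-1],[0,0,0.027,0,-1],[0,0,0.027,0,-1]]}}

```text
clock: 5.8
position: [0.6155, -0.1204, 0.2027]
ee_rot: [-0.001, 1.0, 0.0, 0.0]
ft_force: [0.1, 1.0, 2.6]
grip_width: 0.001
grasp_force: 1.0
```

Contact with the pad shows 2.6 N at the expected height. I press on in small steps.

{"name": "carry_out", "arguments": {"deltas": [[0,0,0.007,0,-1],[0,0,0.013,0,-1],[0,0,0.013,0,-1]]}}

```text
clock: 6.18
position: [0.6155, -0.1204, 0.2008]
ee_rot: [-0.001, 1.0, 0.0, 0.0]
ft_force: [0.3, -0.1, 2.8]
grip_width: -0.003
grasp_force: 1.2
```

{"name": "carry_out", "arguments": {"deltas": [[0,0,0.005,0,-1],[0,0,0.01,0,-1],[0,0,0.01,0,-1]]}}

```text
clock: 6.55
position: [0.6154, -0.1203, 0.1993]
ee_rot: [-0.001, 1.0, 0.0, 0.0]
ft_force: [-0.4, 0.2, 2.8]
grip_width: 0.002
grasp_force: 1.3
```

{"name": "carry_out", "arguments": {"deltas": [[0,0,0.004,0,-1],[0,0,0.008,0,-1],[0,0,0.008,0,-1]]}}

```text
clock: 6.92
position: [0.6154, -0.1203, 0.1981]
ee_rot: [-0.001, 1.0, 0.0, 0.0]
ft_force: [0.9, -0.9, 3.0]
grip_width: -0.001
grasp_force: 1.4
```

{"name": "carry_out", "arguments": {"deltas": [[0,0,0.004,0,-1],[0,0,0.008,0,-1],[0,0,0.008,0,-1]]}}

```text
clock: 7.3
position: [0.6154, -0.1203, 0.1969]
ee_rot: [-0.001, 1.0, 0.0, 0.0]
ft_force: [1.1, -0.2, 2.3]
grip_width: -0.004
grasp_force: 1.5
```

{"name": "carry_out", "arguments": {"deltas": [[0,0,0.004,0,-1],[0,0,0.008,0,-1],[0,0,0.008,0,-1]]}}

```text
clock: 7.68
position: [0.6154, -0.1203, 0.1957]
ee_rot: [-0.001, 1.0, 0.0, 0.0]
ft_force: [0.3, -0.8, 2.8]
grip_width: -0.002
grasp_force: 1.6
```

{"name": "carry_out", "arguments": {"deltas": [[0,0,0.004,0,-1],[0,0,0.008,0,-1],[0,0,0.008,0,-1]]}}

```text
clock: 8.05
position: [0.6154, -0.1203, 0.1944]
ee_rot: [-0.001, 1.0, 0.0, -0.0]
ft_force: [0.6, -0.6, 3.7]
grip_width: -0.0
grasp_force: 1.7
```

{"name": "carry_out", "arguments": {"deltas": [[0,0,0.004,0,-1],[0,0,0.008,0,-1],[0,0,0.008,0,-1]]}}

```text
clock: 8.43
position: [0.6154, -0.1203, 0.1932]
ee_rot: [-0.001, 1.0, 0.0, -0.0]
ft_force: [0.3, -0.9, 3.9]
grip_width: 0.002
grasp_force: 1.8
```

{"name": "carry_out", "arguments": {"deltas": [[0,0,0.004,0,-1],[0,0,0.008,0,-1],[0,0,0.008,0,-1]]}}

```text
clock: 8.8
position: [0.6154, -0.1204, 0.1921]
ee_rot: [-0.001, 1.0, 0.0, -0.0]
ft_force: [1.5, -0.7, 4.1]
grip_width: -0.004
grasp_force: 1.8
```

{"name": "carry_out", "arguments": {"deltas": [[0,0,0.004,0,-1],[0,0,0.008,0,-1],[0,0,0.008,0,-1]]}}

```text
clock: 9.18
position: [0.6154, -0.1203, 0.1908]
ee_rot: [-0.001, 1.0, 0.0, 0.0]
ft_force: [0.5, -0.1, 3.7]
grip_width: -0.002
grasp_force: 1.9
```

{"name": "carry_out", "arguments": {"deltas": [[0,0,0.004,0,-1],[0,0,0.008,0,-1],[0,0,0.008,0,-1]]}}

```text
clock: 9.55
position: [0.6154, -0.1203, 0.1897]
ee_rot: [-0.001, 1.0, 0.0, 0.0]
ft_force: [-0.8, -0.7, 3.0]
grip_width: -0.002
grasp_force: 2.0
```

{"name": "carry_out", "arguments": {"deltas": [[0,0,0.004,0,-1],[0,0,0.008,0,-1],[0,0,0.008,0,-1]]}}

```text
clock: 9.93
position: [0.6154, -0.1203, 0.1884]
ee_rot: [-0.001, 1.0, 0.0, -0.0]
ft_force: [1.4, -0.0, 3.9]
grip_width: 0.0
grasp_force: 2.1
```

{"name": "carry_out", "arguments": {"deltas": [[0,0,0.004,0,-1],[0,0,0.008,0,-1],[0,0,0.008,0,-1]]}}

```text
clock: 10.3
position: [0.6154, -0.1203, 0.1872]
ee_rot: [-0.001, 1.0, 0.0, -0.0]
ft_force: [1.1, -0.1, 4.5]
grip_width: 0.0
grasp_force: 2.2
```

{"name": "carry_out", "arguments": {"deltas": [[0,0,0.004,0,-1],[0,0,0.008,0,-1],[0,0,0.008,0,-1]]}}

```text
clock: 10.68
position: [0.6154, -0.1203, 0.1861]
ee_rot: [-0.001, 1.0, 0.0, 0.0]
ft_force: [0.7, -0.6, 3.9]
grip_width: -0.003
grasp_force: 2.3
```

{"name": "carry_out", "arguments": {"deltas": [[0,0,0.004,0,-1],[0,0,0.008,0,-1],[0,0,0.008,0,-1]]}}

```text
clock: 11.05
position: [0.6154, -0.1203, 0.1849]
ee_rot: [-0.001, 1.0, 0.0, 0.0]
ft_force: [-0.7, -0.3, 5.4]
grip_width: 0.003
grasp_force: 2.4
```

{"name": "carry_out", "arguments": {"deltas": [[0,0,0.004,0,-1],[0,0,0.008,0,-1],[0,0,0.008,0,-1]]}}

```text
clock: 11.42
position: [0.6154, -0.1203, 0.1838]
ee_rot: [-0.001, 1.0, 0.0, 0.0]
ft_force: [-0.7, -1.0, 5.2]
grip_width: -0.003
grasp_force: 3.0
```

{"name": "carry_out", "arguments": {"deltas": [[0,0,0.003,0,-1],[0,0,0.003,0,-1]]}}

```text
clock: 11.68
position: [0.6154, -0.1203, 0.1836]
ee_rot: [-0.001, 1.0, 0.0, 0.0]
ft_force: [-0.3, -0.5, 6.8]
grip_width: 0.003
grasp_force: 3.8
```

The stop is confirmed at about 7.5 N. I back off 1.5 mm into the clear band and draw the door along its arc.

{"name": "carry_out", "arguments": {"deltas": [[0,0,-0.01,0,-1],[0,0,-0.01,0,-1],[0.02,0,-0.01,0,-1],[0.05,0,-0.01,0.06,-1],[0.085,-0.003,-0.01,0.115,-1],[0.13,-0.002,-0.01,0.19,-1],[0.18,0,-0.01,0.29,-1],[0.24,0.007,-0.01,0.38,-1],[0.24,0.007,-0.01,0.38,-1]]}}

```text
clock: 12.8
position: [0.5786, -0.1188, 0.1847]
ee_rot: [0.099, 0.995, 0.0, -0.0]
ft_force: [-1.2, 1.0, 4.9]
grip_width: -0.001
grasp_force: 2.4
```

```bash
python3 - <<'E'
from h import *
p=camera("side")
cv2.imwrite("pics/e.png",cv2.resize(p["img"][150:280,250:400],(600,520),interpolation=cv2.INTER_CUBIC)[:,:,::-1])
print(manip.get_obs()["ft_force"])
E
```

```text
[-0.51713132  0.73478144  4.24550688]
```

View pics/e.png

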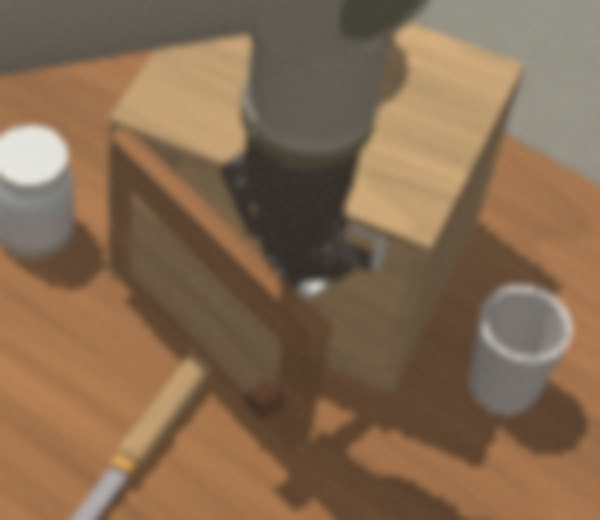

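The door stands clear of the catch at about 0.4 rad, with the fingers behind it, so I keep swinging along the arc.

{"name": "carry_out", "arguments": {"deltas": [[0.05,-0.001,0,0.09,-1],[0.11,-0.002,0,0.19,-1],[0.165,0.001,0,0.285,-1],[0.219,0.007,0,0.38,-1],[0.273,0.016,0,0.477,-1],[0.327,0.027,0,0.573,-1],[0.38,0.041,0,0.67,-1],[0.432,0.057,0,0.764,-1],[0.483,0.077,0,0.86,-1],[0.533,0.099,0,0.955,-1],[0.533,0.099,0,0.955,-1]]}}

```text
clock: 14.22
position: [0.5041, -0.0882, 0.1849]
ee_rot: [0.341, 0.94, 0.001, 0.0]
ft_force: [1.2, 2.9, 4.9]
grip_width: -0.001
grasp_force: 2.4
```

{"name": "carry_out", "arguments": {"deltas": [[0.05,-0.001,0,0.09,-1],[0.11,-0.002,0,0.19,-1],[0.165,0.001,0,0.285,-1],[0.219,0.007,0,0.38,-1],[0.273,0.016,0,0.477,-1],[0.327,0.027,0,0.573,-1],[0.36,0.036,0,0.63,-1],[0.38,0.041,0,0.67,-1],[0.38,0.041,0,0.67,-1]]}}

```text
clock: 15.35
position: [0.4646, -0.0476, 0.1849]
ee_rot: [0.5, 0.866, 0.0, 0.0]
ft_force: [2.7, 1.5, 5.1]
grip_width: -0.002
grasp_force: 2.4
```

```bash
python3 - <<'E'
from h import *
p=camera("side")
cv2.imwrite("pics/f.png",p["img"][:,:,::-1])
print(manip.get_obs()["ft_force"])
E
```

```text
[3.35043735 2.15546375 4.15198071]
```

View pics/f.png

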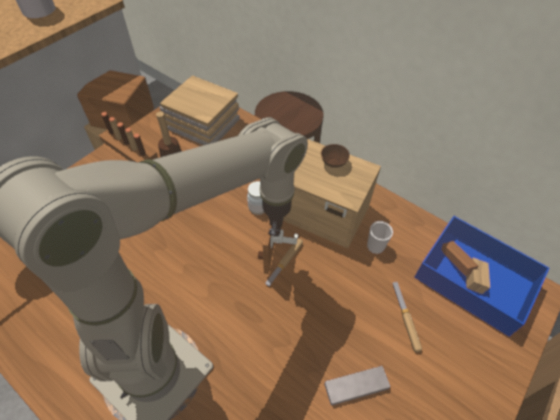

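{"name": "carry_out", "arguments": {"deltas": [[-0.01,0,-0.04,0,-1],[-0.02,0,-0.1,0,-1],[-0.02,0,-0.2,0,-1],[-0.02,0,-0.35,0,-1],[-0.02,0,-0.6,0,-1],[-0.02,0,-0.9,0,-1],[-0.02,0,-0.9,0,-1]]}}

```text
clock: 16.27
position: [0.4665, -0.051, 0.323]
ee_rot: [0.501, 0.866, 0.001, 0.002]
ft_force: [0.0, -0.5, -0.3]
grip_width: 0.001
grasp_force: 0.0
```

{"name": "carry_out", "arguments": {"deltas": [[-0.3,0,0,0,-1],[-0.6,0,0,0,-1],[-1,0,0,0,-1],[-1,0,0,0,-1]]}}

```text
clock: 16.77
position: [0.5401, -0.1843, 0.3173]
ee_rot: [0.503, 0.864, -0.004, -0.001]
ft_force: [-0.9, -0.3, -1.3]
grip_width: -0.004
grasp_force: 0.0
```

```bash
python3 - <<'E'
from h import *
t=camera("top");p=camera("side")
cv2.imwrite("pics/g.png",np.hstack([cv2.resize(i["img"][130:290,230:390],(400,400),interpolation=cv2.INTER_CUBIC) for i in(t,p)])[:,:,::-1])
print(boxes_of("hook_pad",p)[:1],manip.get_obs()["position"])
for n,i in(("top",t),("side",p)):
    W=cloud(i).reshape(-1,3);a=W[(abs(W[:,2]-.198)<.007)&(W[:,0]<.59)&(W[:,0]>.33)&(abs(W[:,1])<.15)]
    l=cv2.fitLine(a[:,:2].astype(np.float32),cv2.DIST_HUBER,0,.01,.01).ravel();print(n,len(a),l,"door",.189+np.arctan2(abs(l[0]),abs(l[1])))
E
```

```text
[{'position': [0.477, -0.0695, 0.1753], 'conf': 0.6}] [ 0.53992996 -0.1799842   0.31934054]
top 276 [ 0.8614522   0.5078386   0.49446443 -0.011267  ] door 1.2271224
side 377 [ 0.8637354   0.50394565  0.48861852 -0.01366713] door 1.2316355
```

View pics/g.png

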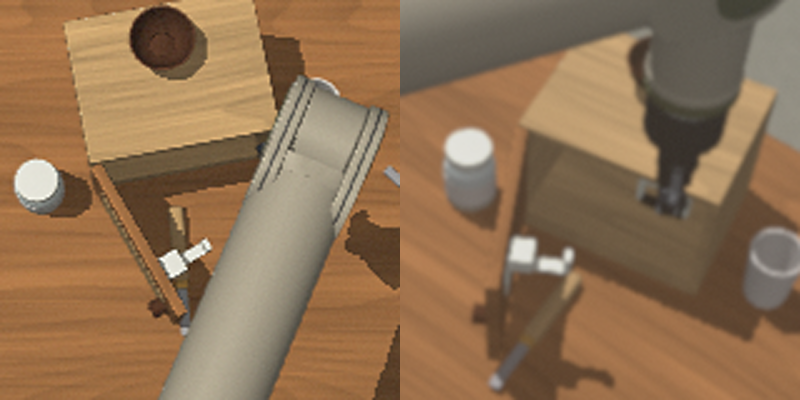

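The door stands at about 1.23 rad. The hook, with its pad at crop (172,262), is sprung up, the bystanders are in place and the arm is clear.

{"name": "carry_out", "arguments": {"deltas": [[0,0,0,0,-1],[0,0,0,0,-1],[0,0,0,0,-1],[0,0,0,0,-1]]}}

```text
clock: 17.42
position: [0.5405, -0.1801, 0.3199]
ee_rot: [0.5, 0.866, 0.0, 0.0]
ft_force: [0.1, -0.5, -0.2]
grip_width: 0.002
grasp_force: 0.0
```

```bash
python3 -c "
from workcell import ticket
print(ticket.hand_in())"
```

```text
the job is handed in; nothing more can be done
None
```

I opened the cupboard door to about 1.23 rad (70°) and handed the job in at 17.4 s; in the last pictures the hook is back up, the things on the bench look undisturbed and the arm is clear, but the hand-in returned no verdict.

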